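# Release the long tin from the gravity rack

### The job

Press down the paddle of the rocking lever over the lane that holds the long tin, so that its gate lifts, and keep it down until that tin has rolled down to the end lip; then let the lever come back up and move clear. Work only with the paddle: do not touch the tins or the gates, leave the short tin waiting behind its gate, and do not disturb the bowl, jar and cup standing around.

Things in the scene. Friction and masses are not known exactly. Their poses are not given: they have to be found in the camera images.
- rack: two-lane rack fixed to the table, 275 x 222 mm, 118 mm tall. Origin on the table under the lever pivots, midway between the lanes; x (level) points down the lanes from the paddles to the end lip, y left, z up. White lanes, 92 mm wide, 26 mm walls, centred at y +55 and -55 mm, fall 0.2 rad to +x. Lip's inner face at x 205 mm: a tin come down rests at x 185, z 36 mm. Place and yaw vary.
- lever_left (a joint): angle of the left lever (over the +y lane), a rocking bar along the lane, pivot at rack x 0, z 105 mm. 0: level, gate down; a spring holds and returns it. Grows as the paddle is pressed; stop at 0.48 rad. The tin passes at 0.22 to 0.28. Takes 2 N at first, 5 N at the stop. Pushed straight down at the paddle centre it sinks 36 mm at 0.28, 49 mm at 0.37, 65 mm at the stop.
- lever_right (a joint): angle of the right lever (over the -y lane), a rocking bar along the lane, pivot at rack x 0, z 105 mm. 0: level, gate down; a spring holds and returns it. Grows as the paddle is pressed; stop at 0.48 rad. The tin passes at 0.22 to 0.28. Takes 2 N at first, 5 N at the stop. Pushed straight down at the paddle centre it sinks 36 mm at 0.28, 49 mm at 0.37, 65 mm at the stop.
- paddle_left (a point): centre of the top face of the black paddle of the left lever (paddle 46 x 42 mm, 8 mm thick, at the -x end of the lever bar). At rest in the rack frame it is at x -127 mm, y +55 mm, z 109 mm. Nothing but the table is under it. The two paddles are 110 mm apart.
- paddle_right (a point): centre of the top face of the black paddle of the right lever (paddle 46 x 42 mm, 8 mm thick, at the -x end of the lever bar). At rest in the rack frame it is at x -127 mm, y -55 mm, z 109 mm. Nothing but the table is under it. The two paddles are 110 mm apart.
- gate_left (a point): fork gate on the +x end of the left lever: two upright 6 mm steel rods 32 mm apart that hang down across the left lane in front of the tin, 63 mm tall. Origin at the middle of its top rod, 115 mm beyond the lever's pivot, rack z 105 mm at rest. Not to be touched.
- gate_right (a point): fork gate on the +x end of the right lever: two upright 6 mm steel rods 32 mm apart that hang down across the right lane in front of the tin, 63 mm tall. Origin at the middle of its top rod, 115 mm beyond the lever's pivot, rack z 105 mm at rest. Not to be touched.
- long_tin: the longer of two lying round tins, 84 mm long, 40 mm in diameter, about 0.15 kg, paper-covered with brass end rims. Origin at its centre; its y axis is the tin's axis, across the lane. At the start it rests behind a gate at rack x 91, z 56 mm, in either lane (rack y about +55 or -55 mm).
- short_tin: the shorter of two lying round tins, 46 mm long, 40 mm in diameter, about 0.15 kg, paper-covered with brass end rims. Origin at its centre; its y axis is the tin's axis, across the lane. At the start it rests behind a gate at rack x 91, z 56 mm, in either lane (rack y about +55 or -55 mm).
- bowl: loose steel bowl standing beside the rack, 170 mm across, 70 mm tall; origin under its centre. Leave alone.
- jar: loose amber jar standing beside the rack, 54 mm across, 85 mm tall; origin under its centre. Leave alone.
- cup: loose steel cup standing beside the rack, 70 mm across, 70 mm tall; origin under its centre. Leave alone.

How it is judged (in metres and radians):
On the way, in this order (a step that is already met when the one before it is completed fails the run):
1. the lever over the long tin's lane is pressed and its gate lifts (joint above 0.15 rad) (((y of long_tin in the frame of rack above 0 m and value of joint lever_left above 0.15 rad) or (y of long_tin in the frame of rack below 0 m and value of joint lever_right above 0.15 rad))), for 0.02 s.
2. the long tin has rolled down its lane to the end lip (x of long_tin in the frame of rack between 0.17 and 0.2 m and z of long_tin in the frame of rack below 0.045 m and y of long_tin in the frame of rack between -0.1 and 0.1 m), for 0.2 s.
At the end, for the whole second after the job is handed in: The long tin rests at the end lip (centre 170 to 200 mm from the rack origin along x, below 45 mm, slower than 30 mm/s), both levers are back at rest (under 0.05 rad), the short tin is still behind its gate (moved under 15 mm), and the bowl, jar and cup have moved less than 30 mm (all of step 2 and linear speed of long_tin below 0.03 m/s and value of joint each of lever_left, lever_right below 0.05 rad and x of short_tin in the frame of rack below 0.105 m and distance of short_tin from where it was at the start of the episode below 0.015 m and distance of each of bowl, jar, cup from where it was at the start of the episode below 0.03 m); the robot touches nothing.
It fails at once if a tin is touched by the robot (contact force between any of the fingers, the arm and long_tin above 0.5 N or contact force between any of the fingers, the arm and short_tin above 0.5 N).
It fails at once if a gate is moved by hand instead of by its paddle (contact force between any of the fingers, the arm and lever_left_c2 above 0.5 N or contact force between any of the fingers, the arm and lever_left_c3 above 0.5 N or contact force between any of the fingers, the arm and lever_left_c4 above 0.5 N or contact force between any of the fingers, the arm and lever_right_c2 above 0.5 N or contact force between any of the fingers, the arm and lever_right_c3 above 0.5 N or contact force between any of the fingers, the arm and lever_right_c4 above 0.5 N).
It fails at once if a tin is lifted out of its lane (height (world z) of any of long_tin, short_tin above 0.08 m).
It fails at once if the short tin is let go or disturbed (distance of short_tin from where it was at the start of the episode above 0.02 m).
It fails at once if the bowl, jar or cup is pushed, lifted or tipped ((distance of bowl from where it was at the start of the episode above 0.03 m or angle between bowl's own z axis and vertical above 0.3 rad) or (distance of jar from where it was at the start of the episode above 0.03 m or angle between jar's own z axis and vertical above 0.3 rad) or (distance of cup from where it was at the start of the episode above 0.03 m or angle between cup's own z axis and vertical above 0.3 rad)).
It also fails if it takes over 32 s, if anything falls off the work surface, if the arm or the gripper's body presses on something with over 40 N, if the wrist force passes 120 N, or if a joint passes its speed limit or range.

### The arm

A 6-joint arm with a two-finger parallel gripper is mounted at the origin on the work surface. World frame = base frame: x ahead of the robot, y to its left, z up, the work surface at z = 0. Lengths are in m, angles in degrees, forces in N, time in s.
With the tool pointing down it reaches from about 0.275 to 1 m from the base axis. Payload 8.4 kg.
Tool frame: the origin (TCP) lies midway between the tips of the shut fingers; the grasp point (between the pads) lies 19 mm behind it; z points along the fingers, y is the line along which they close (so a half turn about z gives the same grasp; the last joint's range is limited). The gripper opens to 85 mm and grips with 20 to 120 N. Pads are 22 mm wide; open, the fingers measure 114 mm over their backs; the gripper's body (76 mm by 85 mm) begins 54 mm behind the grasp point. The pads swing forward as they close: fully open they stand 13 mm farther back than shut.
Start: joints at [-71.07, 20.225, 93.587, -0, 66.188, -0.138], TCP at [0.204, -0.591, 0.231] pointing down, gripper open.
Joint ranges: [-150.9, 150.9], [-52.94, 120.26], [3.33, 152.33], [-74.26, 254.26], [0, 154.13], [-172.89, 172.89]. Speed limits (degrees/s): [127.2, 127.2, 159.86, 180, 180, 180].

### API

Orientations are given as a 3x3 rotation matrix whose columns are the frame's x, y, z axes.
In Python, from rig import env, camera gives the robot as it stands. The module is installed in compiled form; this text tells all that it offers.
- The arm moves only by the tool drive_tool, never from a script. Its argument "plan" is a list of rows, each an object with "slide": the shift along the tool's x, y, z in mm, a list of three; "rotation": the turn, a rotation vector about the tool's x, y, z in rad, a list of three; "gripper": the closure in counts, from 0 (fully open) to 255 (shut). In form: [{"slide": [x, y, z], "rotation": [ax, ay, az], "gripper": gripper}, ...]. A call has 1 to 20 rows; each row shifts and turns the commanded pose from where the row before left it, along the tool's axes as they then stand; what a row does not reach is not made up. A row lasts 1/8 s, in which the tool goes at most 62.5 mm and 10.7 degrees, less where a joint would pass 70% of its speed; a pose out of reach is approached as far as the arm can. A call is refused whole if a number of a shift passes 62.5 or a number of a turn 0.188, either way. A call with a gripper value outside its range is refused whole. The fingers move at their own pace and stop on an object; "grip_force" is the grip in N (left out, the last holds). Time passes only in rows, so rows that do not move let the fingers close. It gives the time, the measured TCP pose, the force and the opening at its end, in the units of the state.
- env.get_obs(): the state, without advancing time (a new reading comes with each control period).
- camera(name): name is "side" or "top" or "wrist"; returns a dict with "color" (400x640x3 uint8, blue, green, red), "range_z" (400x640 float32, m along the optical axis (not along the pixel's ray), 0 where there is no reading), "vertical_fov" (degrees; the focal length in pixels is half the picture's height over the tangent of half this angle, whatever the lens; pixels are square), "cx", "cy" (the principal point, pixels), "view" (4x4, takes a point from world to camera coordinates). Camera axes: x right, y up, looking along -z (the intrinsics and any distortion apply to the point x, -y, -z); pixel columns grow to the right and rows downward; lengths in m; the calibration is good to about 2 mm. A picture is of the moment at which its call begins.
- env.hand_in(): hands the job in, once; it reports no verdict.
The state is a dict: "clock": time; "q": joint angles; "qvel": joint speeds; "joint_efforts": joint torques, N m; "tool_pos": TCP position; "tool_rot": TCP orientation; "wrist_force": force on the tool from outside, world axes, zero at the start; "ft_torque": the same for the moment, N m; "gripper_width": opening from 0.0 (shut) to 1.0 (fully open).
Only numpy, scipy, OpenCV 4.12 (cv2) and the standard library are available. Lean on these libraries where they do the work, as an engineer would, in place of code of your own. Each camera call takes 0.05 s, during which the arm holds its last target. There are 200 camera calls.

## Working session

There is one attempt and no reset: what is moved stays moved. The work goes in short steps, Python scripts to look and compute and a tool call to move; the robot and the scene stay as the last step left them, time stands still between calls to the robot, and variables do not carry over. Pictures are saved under pics/ and viewed, on a budget of 10 in all, crops included, one or two more only if the job needs it, and the job is handed in when it is done.

Besides the shell and the picture viewer there is one more tool, called after "Request:" as a command line: name --argument value ..., lists and objects as JSON in quotes. drive_tool: Moves the arm, as the interface text tells. Its arguments: {"type":"object","properties":{"plan":{"type":"array","items":{"type":"object","properties":{"slide":{"type":"array","items":{"type":"number"}},"rotation":{"type":"array","items":{"type":"number"}},"gripper":{"type":"number"}}}},"grip_force":{"type":"number"}},"required":["plan"]}

```bash
mkdir -p pics
cat > h.py <<'E'
import numpy as np, cv2
from rig import env, camera
def pts(c):
    h,w=c["range_z"].shape; f=h/2/np.tan(np.radians(c["vertical_fov"])/2)
    v,u=np.mgrid[:h,:w]; z=c["range_z"]
    p=np.stack([(u-c["cx"])/f*z,-(v-c["cy"])/f*z,-z,np.ones_like(z)],-1)
    return (p@np.linalg.inv(c["view"]).T)[...,:3]
E
python3 - <<'E'
from h import *
o=env.get_obs(); print(o["clock"],o["tool_pos"],o["tool_rot"],o["gripper_width"])
for n in("top","side"):
    c=camera(n); cv2.imwrite(f"pics/{n}0.png",c["color"]); np.savez(f"{n}0.npz",**c)
    print(n,c["vertical_fov"],c["cx"],c["cy"],c["view"].round(3).tolist(),(c["range_z"]>0).mean(), [k for k in c])
E
```

```text
0.0 [ 0.20401435 -0.59025653  0.23056912] [[ 9.45130085e-01  3.26693920e-01 -4.53038613e-04]
 [ 3.26694235e-01 -9.45129186e-01  1.30358285e-03]
 [-2.30742346e-06 -1.38006047e-03 -9.99999048e-01]] 1.000844407507158
top 48.103107659369215 330.1997496313032 199.52859934485951 [[-0.009, -1.0, -0.017, 0.049], [0.99, -0.012, 0.142, -0.615], [-0.142, -0.016, 0.99, -0.946], [0.0, 0.0, 0.0, 1.0]] 0.9958359375 ['color', 'range_z', 'vertical_fov', 'cx', 'cy', 'view']
side 48.40455216652306 313.24794628849173 197.70151445903593 [[-0.99, -0.139, -0.013, 0.597], [0.081, -0.646, 0.759, -0.113], [-0.114, 0.751, 0.651, -0.909], [0.0, 0.0, 0.0, 1.0]] 0.996234375 ['color', 'range_z', 'vertical_fov', 'cx', 'cy', 'view']
```

View pics/top0.png

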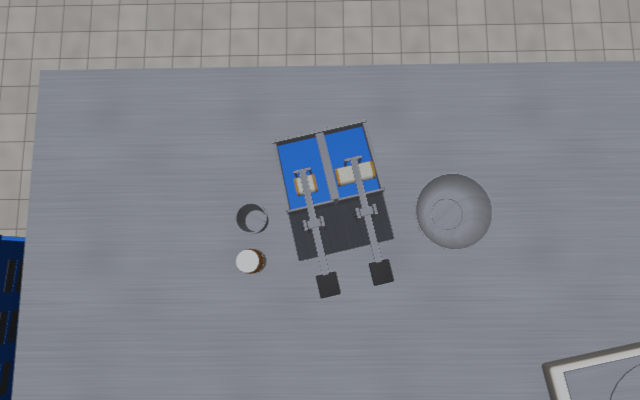

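View pics/side0.png

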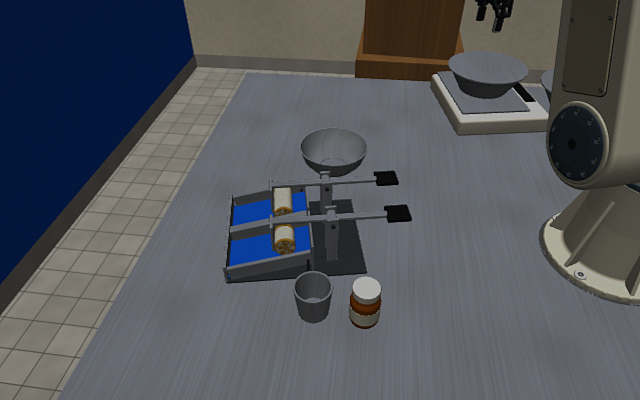

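The top view shows the long tin at pixel (355,173), in the right (-y) lane. Its paddle is at (381,272). The short tin is at (306,184), with the left paddle at (328,285). The bowl is to the right at (454,211), and the jar and cup are to the left. The side view agrees. Next I'll measure both paddles in both views.

Run:
```python
from h import *
for n,boxes in (("top",{"R":(362,255,402,292),"L":(308,266,350,304)}),("side",{"R":(370,165,402,190),"L":(382,200,416,226)})):
    c=dict(np.load(f"{n}0.npz")); P=pts(c); g=c["color"].max(2)
    for k,(a,b,d,e) in boxes.items():
        m=np.zeros(g.shape,bool); m[b:e,a:d]=True
        m&=(g<60)&(abs(P[...,2]-.109)<.012)
        q=P[m]; uv=np.argwhere(m)[:,::-1].astype(np.float32)
        r=cv2.minAreaRect((q[:,:2]*1000).astype(np.float32))
        print(n,k,m.sum(),q.mean(0).round(4),"z med",np.median(q[:,2]).round(4),"rect mm",r)
    if n=="top":
        hsv=cv2.cvtColor(c["color"],cv2.COLOR_BGR2HSV)
        for k,(a,b,d,e) in {"tinR":(330,150,380,195),"tinL":(285,165,325,200)}.items():
            m=np.zeros(g.shape,bool); m[b:e,a:d]=True
            m&=(hsv[...,0]<35)&(hsv[...,1]>25)&(g>90)
            q=P[m]; print(k,m.sum(),q.mean(0).round(3),cv2.minAreaRect((q[:,:2]*1000).astype(np.float32)))
        for k,(u,v) in {"jar":(248,261),"cuprim":(252,206)}.items(): print(k,P[v,u].round(3))
```

```text
top R 413 [ 0.4573 -0.0583  0.1091] z med 0.1091 rect mm ((457.95355224609375, -58.084014892578125), (43.81285858154297, 38.87945556640625), 12.907173156738281)
top L 412 [0.4333 0.0487 0.109 ] z med 0.1091 rect mm ((433.7122497558594, 48.85797119140625), (43.273983001708984, 38.837181091308594), 12.799195289611816)
tinR 116 [ 0.67  -0.013  0.071] ((671.484130859375, -13.835189819335938), (36.38267135620117, 88.35690307617188), 12.628811836242676)
tinL 95 [0.644 0.095 0.082] ((567.582275390625, 75.28230285644531), (202.96739196777344, 44.680702209472656), 14.92680835723877)
jar [0.482 0.215 0.085]
cuprim [0.603 0.216 0.045]
side R 312 [ 0.4561 -0.0538  0.1091] z med 0.1097 rect mm ((461.5839538574219, -56.07342529296875), (56.952674865722656, 43.093292236328125), 13.931631088256836)
side L 401 [0.4323 0.0529 0.1092] z med 0.1096 rect mm ((435.0830993652344, 50.63782501220703), (53.809078216552734, 43.14824676513672), 7.284356117248535)
```

The paddles measure 109.7 mm apart, z is 109 mm and the yaw about 12.7°, so all three fit the given geometry. The right paddle is at (0.457, -0.058). I'll move over it at the current height with the fingers shut.

Request:
drive_tool --plan '[{"slide":[20,-20,0],"rotation":[0,0,0],"gripper":255},{"slide":[34,-35,0],"rotation":[0,0,0],"gripper":255},{"slide":[34,-35,0],"rotation":[0,0,0],"gripper":255},{"slide":[34,-35,0],"rotation":[0,0,0],"gripper":255},{"slide":[34,-35,0],"rotation":[0,0,0],"gripper":255},{"slide":[34,-35,0],"rotation":[0,0,0],"gripper":255},{"slide":[34,-35,0],"rotation":[0,0,0],"gripper":255},{"slide":[34,-35,0],"rotation":[0,0,0],"gripper":255},{"slide":[34,-35,0],"rotation":[0,0,0],"gripper":255},{"slide":[34,-35,0],"rotation":[0,0,0],"gripper":255},{"slide":[34,-35,0],"rotation":[0,0,0],"gripper":255},{"slide":[34,-35,0],"rotation":[0,0,0],"gripper":255},{"slide":[18,-16,0],"rotation":[0,0,0],"gripper":255},{"slide":[0,0,0],"rotation":[0,0,0],"gripper":255},{"slide":[0,0,0],"rotation":[0,0,0],"gripper":255}]'

```text
clock: 1.98
tool_pos: [0.4555, -0.0587, 0.231]
tool_rot: [[0.945, 0.327, -0.001], [0.327, -0.945, -0.0], [-0.001, -0.0, -1.0]]
wrist_force: [-0.2, -0.3, 0.4]
gripper_width: -0.001
```

Position is right. Now I'll descend to just above the paddle, press about 48 mm and hold.

Request:
drive_tool --plan '[{"slide":[0,0,40],"rotation":[0,0,0],"gripper":255},{"slide":[0,0,40],"rotation":[0,0,0],"gripper":255},{"slide":[0,0,25],"rotation":[0,0,0],"gripper":255},{"slide":[0,0,10],"rotation":[0,0,0],"gripper":255},{"slide":[0,0,10],"rotation":[0,0,0],"gripper":255},{"slide":[0,0,10],"rotation":[0,0,0],"gripper":255},{"slide":[1,0,10],"rotation":[0,0,0],"gripper":255},{"slide":[1,0,10],"rotation":[0,0,0],"gripper":255},{"slide":[1,0,10],"rotation":[0,0,0],"gripper":255},{"slide":[1,0,5],"rotation":[0,0,0],"gripper":255},{"slide":[0,0,0],"rotation":[0,0,0],"gripper":255},{"slide":[0,0,0],"rotation":[0,0,0],"gripper":255},{"slide":[0,0,0],"rotation":[0,0,0],"gripper":255},{"slide":[0,0,0],"rotation":[0,0,0],"gripper":255},{"slide":[0,0,0],"rotation":[0,0,0],"gripper":255},{"slide":[0,0,0],"rotation":[0,0,0],"gripper":255},{"slide":[0,0,0],"rotation":[0,0,0],"gripper":255},{"slide":[0,0,0],"rotation":[0,0,0],"gripper":255}]'

```text
clock: 4.22
tool_pos: [0.4597, -0.0569, 0.0612]
tool_rot: [[0.945, 0.327, -0.0], [0.327, -0.945, 0.0], [-0.0, -0.0, -1.0]]
wrist_force: [-0.8, 0.6, 4.3]
gripper_width: -0.0
```

Run:
```python
from h import *
c=camera("side"); cv2.imwrite("pics/side1.png",c["color"])
print(env.get_obs()["clock"])
```

```text
4.275
```

View pics/side1.png

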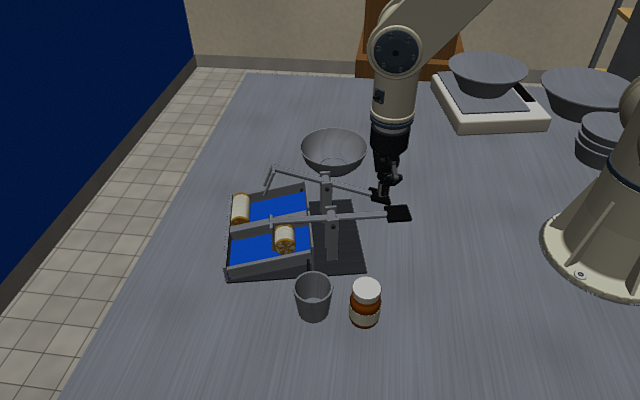

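The gate is up at (270,180) and the long tin lies at the lip at (241,209). The short tin is still behind its gate at (285,238), and the wrist reads 4.3 N, as expected. I'll let the lever rise and lift clear.

Request:
drive_tool --plan '[{"slide":[-1,0,-8],"rotation":[0,0,0],"gripper":255},{"slide":[-1,0,-8],"rotation":[0,0,0],"gripper":255},{"slide":[-1,0,-8],"rotation":[0,0,0],"gripper":255},{"slide":[-1,0,-8],"rotation":[0,0,0],"gripper":255},{"slide":[0,0,-8],"rotation":[0,0,0],"gripper":255},{"slide":[0,0,-8],"rotation":[0,0,0],"gripper":255},{"slide":[0,0,-8],"rotation":[0,0,0],"gripper":255},{"slide":[0,0,-20],"rotation":[0,0,0],"gripper":255},{"slide":[0,0,-40],"rotation":[0,0,0],"gripper":255},{"slide":[0,0,-40],"rotation":[0,0,0],"gripper":255},{"slide":[-40,20,-15],"rotation":[0,0,0],"gripper":255},{"slide":[-40,40,0],"rotation":[0,0,0],"gripper":255},{"slide":[-40,40,0],"rotation":[0,0,0],"gripper":255},{"slide":[-20,40,0],"rotation":[0,0,0],"gripper":255},{"slide":[0,40,0],"rotation":[0,0,0],"gripper":255},{"slide":[0,0,0],"rotation":[0,0,0],"gripper":255},{"slide":[0,0,0],"rotation":[0,0,0],"gripper":255},{"slide":[0,0,0],"rotation":[0,0,0],"gripper":255}]'

```text
clock: 6.52
tool_pos: [0.3823, -0.2731, 0.2323]
tool_rot: [[0.945, 0.328, -0.0], [0.328, -0.945, 0.0], [-0.0, -0.0, -1.0]]
wrist_force: [0.2, -0.4, -0.9]
gripper_width: 0.001
```

Run:
```python
from h import *
T=camera("top"); S=camera("side")
cv2.imwrite("pics/end.png",cv2.resize(np.vstack([T["color"],S["color"]]),(480,600)))
P=pts(T)
for k,(a,b,d,e) in {"R":(362,255,402,292),"L":(308,266,350,304)}.items():
    m=np.zeros(P.shape[:2],bool); m[b:e,a:d]=True; m&=(T["color"].max(2)<60)&(P[...,2]>.05)
    print(k,m.sum(),P[m].mean(0).round(4))
# long tin in rack frame: rack origin from paddle midpoint
yaw=np.radians(12.7); X=np.array([np.cos(yaw),np.sin(yaw)]); Y=np.array([-X[1],X[0]])
O=np.array([.4458,-.0046])+.127*X
hsv=cv2.cvtColor(T["color"],cv2.COLOR_BGR2HSV)
r=np.stack([(P[...,:2]-O)@X,(P[...,:2]-O)@Y,P[...,2]],-1)
w=(hsv[...,0]<35)&(hsv[...,1]>25)&(T["color"].max(2)>90)&(r[...,2]>.03)&(abs(r[...,1])<.1)
for s in(-1,1):
    q=r[w&(r[...,1]*s>0)&(r[...,0]>.05)&(r[...,0]<.22)]; print(s,len(q),q.mean(0).round(3),q.max(0).round(3),q.min(0).round(3))
for n,c in(("top",T),("side",S)):
    d=cv2.absdiff(c["color"],np.load(n+"0.npz")["color"]).max(2); print(n,{k:int((d[b:e,a:f]>40).sum()) for k,(a,b,f,e) in ({"cup":(235,203,270,234),"jar":(234,247,268,275),"bowl":(415,172,494,250),"short":(290,168,322,200)} if n=="top" else {"cup":(293,270,333,322),"jar":(348,277,384,330),"short":(270,224,300,258)}).items()})
o=env.get_obs(); print(o["clock"],o["tool_pos"],o["wrist_force"])
```

```text
R 414 [ 0.4573 -0.0582  0.1114]
L 410 [0.4337 0.0484 0.1182]
-1 118 [ 0.182 -0.055  0.052] [ 0.205 -0.015  0.062] [ 0.165 -0.099  0.031]
1 95 [0.09  0.054 0.072] [0.112 0.076 0.078] [0.072 0.032 0.058]
top {'cup': 0, 'jar': 0, 'bowl': 0, 'short': 0}
side {'cup': 0, 'jar': 0, 'short': 1}
6.625 [ 0.38248016 -0.27323534  0.232354  ] [-0.43676021 -0.05316429  0.08358101]
```

View pics/end.png

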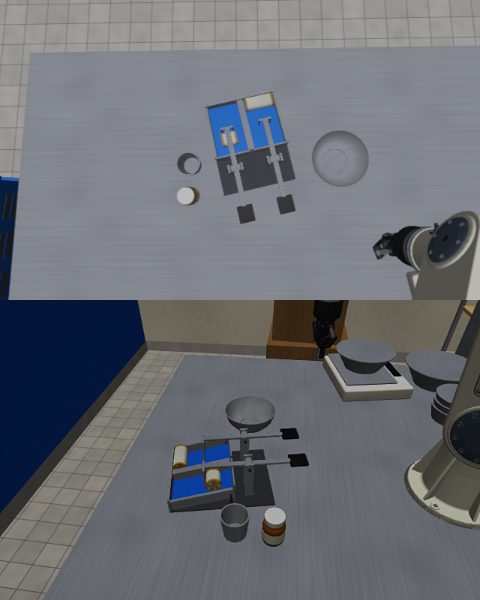

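The long tin rests at the lip at rack x ≈ 182 mm, everything else looks unchanged and the arm is clear. The mean paddle heights read a little high, even for the untouched left one. I'll check the medians and hand in.

Run:
```python
from h import *
T=camera("top");P=pts(T)
z=[np.median(P[b:e,a:d,2][(T["color"][b:e,a:d].max(2)<60)&(P[b:e,a:d,2]>.05)]) for a,b,d,e in((362,255,402,292),(308,266,350,304))]
print(z)
if max(abs(np.array(z)-.109))<.004: print(env.hand_in())
```

```text
[np.float64(0.10924273430843129), np.float64(0.10915681237539665)]
the job is handed in; nothing more can be done
None
```

The long tin has rolled down to the end lip and the job is handed in; hand-in gives no verdict, so these are my own checks. I pressed the right paddle (the long tin was in the −y lane) about 48 mm with shut fingers and 4.3 N at the wrist. I held it until the camera showed the tin at the lip, then let it rise and moved clear. It took under 7 s of the 32 s allowed.

- **Long tin:** it rests at rack x about 182 mm. I did not measure its speed.
- **Levers:** both paddles are back at rest, with a median height of 109 mm.
- **Short tin:** it is still behind its gate at rack x about 90 mm.
- **Bowl, jar and cup:** none has moved in the image comparison. The bowl was compared in the top view only.

**One disagreement:** the average paddle heights first read 111 and 118 mm, high even for the left paddle I never touched. I put this down to stray depth pixels, since the medians were right.

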